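Hardness tester held square on a leaning stone slab

TASK

Lean the cast stone slab on the tilted rest, ringed face up and ringed end uppermost, its lower edge on the base plate behind the lip and its upper part on the cross bar, and let go of it. Then take the pen hardness tester from its holder and press its tip gently into the pencilled ring, square to the slab's sloping face, until the spring plunger is about half-way in, and finish while still holding it there, steady. Leave the bowl, the bottle and the articulator alone.

Things in the scene. Friction and masses are not known exactly. Their poses are not given: they have to be found in the camera images.
- slab_center (a point): Centre of the loose cast stone slab, a plain off-white plate 100 mm long (its x axis), 44 mm wide (y) and 12 mm thick (z), about 110 g. It starts flat on the table, ringed face (+z) up. Its +x end is the ringed end.
- slab_mark (a point): Centre of the pencilled dark ring (18 mm across, inside 13 mm) on the slab's upper face: 24 mm from the slab's centre towards its +x end, on the centre line, on the surface (6 mm above the centre). Same axes as the slab.
- rest_seat (a point): Seat of the slab's lower edge on the fixed aluminium rest, on top of its base plate (6 mm above the table), centre line. x points level from lip to cross bar, y along the lip. Plate 120 by 80 mm; lip 14 mm above it, 70 mm long, inner face 13 mm before the seat (-x). With its lower bottom edge here the slab slopes 30 degrees, its centre 40.3 mm behind (+x) and 30.2 mm above the seat.
- rest_bar (a point): Middle of the rest's round steel cross bar, on its axis: 75.2 mm behind (+x) and 37.7 mm above the seat. The bar is 10 mm thick and 60 mm long along y, and stands on a web 30 mm wide. Same axes as the seat. The slab's underside rests on it near the slab's upper end.
- probe_grip (a point): Centre of the grip of the pen hardness tester: a grey square-sided grip, 24 by 24 mm (x and y) and 60 mm tall (z), faces along its x and y axes. The tester (about 100 g) stands upright, tip down (-z). A steel flange 32 mm across, underside 35 mm below this centre, rests on the holder; below it is a nose tube 14 mm thick and 35 mm long.
- probe_tip (a point): The rounded end of the tester's spring plunger (6 mm thick), on the tester's axis, 84 mm below the centre of the grip when the plunger is out; it stands 14 mm proud of the nose tube and slides into it. z points up the tester's axis, towards the grip.
- plunger (a joint): How far the plunger is pushed in: 0 is fully out, 0.010 m is fully in. Its spring resists with 0.5 N when it starts to move and 0.4 N more for each mm, about 2.5 N half-way.
- holder: Fixed pale wooden block, 54 by 54 mm and 60 mm tall, with a square well 22 mm wide in which the tester's nose hangs; origin at the centre of its underside. Lift the tester straight up by 50 mm or more to clear it.
- mixbowl: Green mixing bowl, 110 mm across and 60 mm tall, to be left alone; origin at the centre of its underside.
- wash: White bottle, 56 mm across and 120 mm tall, to be left alone; origin at the centre of its underside.
- articulator: Blue dental articulator with plaster casts, about 105 by 100 mm and 124 mm tall, to be left alone; origin at the centre of its underside.
Things that resemble listed ones, but are neither listed nor needed, are in the scene too. What is shaped like the part that bears slab_center but blue or purple is not meant. What is shaped like the part that bears rest_seat but black or orange is not meant.

How it is judged:
On the way, in this order (a step that is already met when the one before it is completed fails the run):
1. The slab leans on the rest, ringed end up, let go and at rest (angle between slab_center's own z axis and vertical between 0.41 and 0.64 rad and x of slab_center in the frame of rest_seat between 0.026 and 0.056 m and y of slab_center in the frame of rest_seat between -0.016 and 0.016 m and angle between the y axis of slab_center and the y axis of rest_seat, either way round below 0.22 rad and height (world z) of slab_mark above 0.043 m and contact force between slab and rest above 0.2 N and contact force between slab and the fingers below 0.05 N and linear speed of slab below 0.02 m/s), for 0.3 s.
2. The tester is lifted out of its holder in the gripper (contact force between probe and the fingers above 1 N and z of probe_grip in the frame of holder above 0.125 m and contact force between probe and holder below 0.05 N), for 0.1 s.
At the end, for the whole second after the job is handed in: Slab leans on the rest, 23.5 to 36.7 deg, ringed end up, centre 26-56 mm behind the seat, 16 mm sideways, 12.6 deg turn, not gripped. Tester in the gripper, clear of its holder: tip within 6 mm of the ring centre, within 9.7 deg of square, plunger 2.2-7.8 mm in, 0.6-6 N; all still (all of step 1 and distance between probe_tip and slab_mark below 0.006 m and angle between the z axis of probe_tip and the z axis of slab_mark, either way round below 0.17 rad and value of joint plunger between 0.0022 and 0.0078 m and contact force between probe and slab between 0.6 and 6 N and contact force between probe and the fingers above 1 N and contact force between probe and holder below 0.05 N and linear speed of probe below 0.02 m/s); the arm keeps its last pose, push and grip.
It fails at once if The tester presses the slab with more than 15 N (contact force between probe and slab above 15 N).
It fails at once if The bowl is moved by more than 20 mm (distance of mixbowl from where it was at the start of the episode above 0.02 m).
It fails at once if The bottle is moved by more than 20 mm (distance of wash from where it was at the start of the episode above 0.02 m).
It fails at once if The articulator is moved by more than 20 mm (distance of articulator from where it was at the start of the episode above 0.02 m).
It also fails if it takes over 58 s, if anything falls off the work surface, if the arm or the gripper's body presses on something with over 40 N, if the wrist force passes 120 N, or if a joint passes its speed limit or range.

ROBOT

A 6-joint arm with a two-finger parallel gripper is mounted at the origin on the work surface. World frame = base frame: x ahead of the robot, y to its left, z up, the work surface at z = 0. Lengths are in m, angles in rad, forces in N, time in s.
With the tool pointing down it reaches from about 0.35 to 0.85 m from the base axis. Payload 8.1 kg.
Tool frame: the origin (TCP) lies on the mounting face of the last link; the fingertips stand 186 mm ahead of it and the grasp point (between the pads) lies 167 mm ahead of it; z points along the fingers, y is the line along which they close (so a half turn about z gives the same grasp; the last joint's range is limited). The gripper opens to 93 mm and grips with 3 to 60 N. Pads are 15 mm wide; open, the fingers measure 128 mm over their backs; the gripper's body (75 mm by 188 mm) begins 65 mm behind the grasp point.
Start: joints at [-1.279, 0.13, 1.488, -0, 1.523, -0.085], TCP at [0.221, -0.558, 0.405] pointing down, gripper open.
Joint ranges: [-2.96, 2.96], [-0.89, 2.26], [0.02, 2.5], [-1.34, 4.48], [0, 2.73], [-2.66, 2.66]. Speed limits (rad/s): [2.39, 2.39, 2.79, 3.14, 3.14, 3.14].

INTERFACE

Orientations are given as a rotation vector (axis times angle).
In Python, from plant import read_state, read_camera, camera_params, close_job gives the robot as it stands. The module is installed in compiled form; this text tells all that it offers.
- The arm moves only by the tool servo_tool, never from a script. Its argument "increments" is a list of rows, each an object with "slide": the shift along the tool's x, y, z in mm, a list of three; "dr": the turn, a rotation vector about the tool's x, y, z in rad, a list of three; "jaw": the closure, from 0 (fully open) to 1 (shut). In form: [{"slide": [x, y, z], "dr": [ax, ay, az], "jaw": jaw}, ...]. A call has 1 to 20 rows; each row is the pose to reach, as a shift and turn from the pose commanded when the call began, along the tool's axes at that moment; what a row does not reach only later rows make up. A row lasts 1/10 s, in which the tool goes at most 50 mm and 8.59 degrees, less where a joint would pass 70% of its speed; a pose out of reach is approached as far as the arm can. A call with a gripper value outside its range is refused whole. The fingers move at their own pace and stop on an object; "force" is the grip in N (left out, the last holds). Time passes only in rows, so rows that repeat a pose let the fingers close. It gives the time, the measured TCP pose, the force, the opening and the grip force at its end, in the units of the state.
- read_state(): the state, without advancing time (a new reading comes with each control period).
- read_camera(name): name is "scene" or "top" or "wrist"; returns (picture, depth): 384x512x3 uint8, red, green, blue; 384x512 float32, m along the optical axis (not along the pixel's ray), 0 where there is no reading.
- camera_params(name): a dict with "fx", "fy", "cx", "cy" (pixels), "k1" (the pictures are not rectified: a ray, as slopes to the right and down, at radius r is drawn at 1 + k1 r^2 times it, then the intrinsics apply), "rvec" (rotation vector, rad) and "tvec" (3), from world to camera coordinates, as OpenCV has them. Camera axes: x right, y down, z forward; pixel columns grow to the right and rows downward; lengths in m; the calibration is good to about 2 mm. A picture is of the moment at which its call begins: read the wrist's pose just before it. camera_params takes no time and is no camera call; for the wrist camera it gives the pose at the moment of the call.
- close_job(): hands the job in; it is judged then, once.
The state is a dict: "t": time; "q": joint angles; "dq": joint speeds; "joint_torque": joint torques, N m; "tool_pos": TCP position; "orientation": TCP orientation; "force": force on the tool from outside, world axes, zero at the start; "wrist_torque": the same for the moment, N m; "opening": finger opening in m; "gripper_force": force on a finger pad.
Only numpy, scipy, OpenCV 4.12 (cv2) and the standard library are available. Lean on these libraries where they do the work, as an engineer would, in place of code of your own. Each camera call takes 0.05 s, during which the arm holds its last target. There are 200 camera calls.

## Working session

There is one attempt and no reset: what is moved stays moved. The work goes in short steps, Python scripts to look and compute and a tool call to move; the robot and the scene stay as the last step left them, time stands still between calls to the robot, and variables do not carry over. Pictures are saved under pics/ and viewed, at most 10 in all, crops included, and the job is handed in when it is done.

Besides the shell and the picture viewer there is one more tool, called after ">>>" as name(argument=value, ...), one argument or row to a line, values as JSON. servo_tool: Moves the arm, as the interface text tells. Its arguments: {"type":"object","properties":{"increments":{"type":"array"},"force":{"type":"number"}},"required":["increments"]}

```bash
mkdir -p pics
cat > h.py <<'E'
import numpy as np, cv2
from scipy.spatial.transform import Rotation as R
from plant import read_state, read_camera, camera_params
def grab(n):
    p=camera_params(n); im,d=read_camera(n); return p,im,d
def save(n,im,f=None):
    cv2.imwrite('pics/'+n+'.png',im[:,:,::-1])
def cloud(p,d):
    h,w=d.shape; u,v=np.meshgrid(np.arange(w),np.arange(h))
    x=(u-p['cx'])/p['fx'];y=(v-p['cy'])/p['fy']
    a,b=x.copy(),y.copy()
    for _ in range(8):
        s=1+p['k1']*(a*a+b*b); a=x/s;b=y/s
    c=np.stack([a*d,b*d,d],-1)
    Rm=R.from_rotvec(p['rvec']).as_matrix()
    return (c-np.array(p['tvec']))@Rm   # R^T (c-t)
def project(p,X):
    c=R.from_rotvec(p['rvec']).apply(np.atleast_2d(X))+np.array(p['tvec'])
    a,b=c[:,0]/c[:,2],c[:,1]/c[:,2]; s=1+p['k1']*(a*a+b*b)
    return np.stack([a*s*p['fx']+p['cx'],b*s*p['fy']+p['cy']],-1)
E
python3 - <<'E'
from h import *
s=read_state();print({k:np.round(v,3) for k,v in s.items()})
for n in ['scene','top','wrist']:
    p,im,d=grab(n); save(n,im); np.savez(n,im=im,d=d,**{k:p[k] for k in p}); print(n,{k:np.round(p[k],3) for k in p}, (d==0).mean())
a=np.hstack([cv2.imread('pics/scene.png'),cv2.imread('pics/top.png')])
E
```

```text
{'t': np.float64(0.0), 'q': array([-1.279,  0.131,  1.489, -0.   ,  1.523, -0.085]), 'dq': array([-0.001,  0.   , -0.001, -0.001,  0.002, -0.003]), 'joint_torque': array([ 0.0000e+00, -5.5983e+01, -4.9177e+01,  7.7000e-02,  3.5000e-02,
       -0.0000e+00]), 'tool_pos': array([ 0.221, -0.558,  0.404]), 'orientation': array([-3.084, -0.588,  0.   ]), 'force': array([-0.74 ,  0.206,  0.761]), 'wrist_torque': array([-0.039, -0.005,  0.017]), 'gripper_force': np.float64(0.0), 'opening': np.float64(0.093)}
scene {'fx': np.float64(351.526), 'fy': np.float64(351.526), 'cx': np.float64(249.185), 'cy': np.float64(193.835), 'k1': np.float64(0.033), 'rvec': array([ 2.144,  1.204, -0.45 ]), 'tvec': array([-0.267, -0.292,  1.113])} 0.004160563151041667
top {'fx': np.float64(403.343), 'fy': np.float64(403.343), 'cx': np.float64(255.987), 'cy': np.float64(195.898), 'k1': np.float64(-0.03), 'rvec': array([ 2.188, -2.136,  0.102]), 'tvec': array([-0.049,  0.564,  0.959])} 0.0036468505859375
wrist {'fx': np.float64(283.263), 'fy': np.float64(283.263), 'cx': np.float64(256.34), 'cy': np.float64(188.895), 'k1': np.float64(-0.013), 'rvec': array([-2.421,  1.646,  0.21 ]), 'tvec': array([-0.6  , -0.029,  0.389])} 0.010772705078125
```

View pics/scene.png

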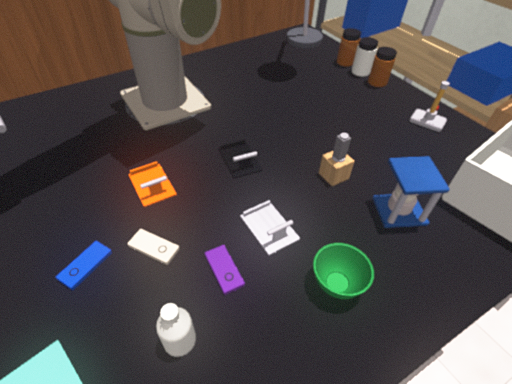

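View pics/top.png

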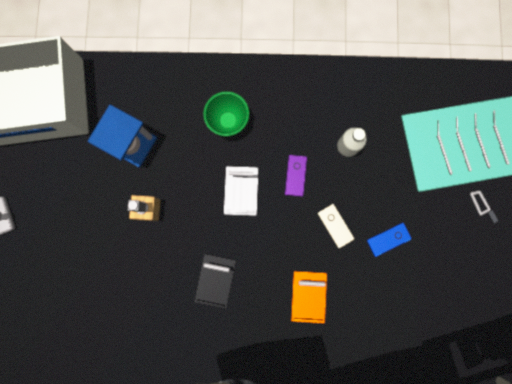

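The scene picture shows the white slab at (153,246), the aluminium rest at (270,226), the tester in its holder at (338,160), bowl at (343,270), bottle at (176,330) and articulator at (412,190). In the top picture the slab is at (335,226) with its ring near (331,217), the rest at (241,190) with the bar near its upper end, and the tester at (140,207).

Run:
```python
from h import *
def ld(n):
    z=np.load(n+'.npz'); return z, z['im'].astype(int), cloud(z,z['d'])
out={}
for n,boxes in {'top':dict(slab=(312,198,360,254),rest=(215,158,268,222),probe=(122,188,166,226)),
                'scene':dict(slab=(122,222,188,270),rest=(235,195,305,258),probe=(315,125,360,190))}.items():
    z,im,X=ld(n)
    Z=X[...,2]; print(n,'table z', np.round(np.percentile(Z[(im.sum(2)<60)&(z['d']>0)],[10,50,90]),4))
    for k,(a,b,c,e) in boxes.items():
        I=im[b:e,a:c]; P=X[b:e,a:c]; br=I.sum(2); 
        if k=='slab':
            # filled mask
            m=(br>300).astype(np.uint8); m=cv2.morphologyEx(m,cv2.MORPH_CLOSE,np.ones((9,9)))
            Q=P[m>0]; Q=Q[Q[:,2]>0.006]
            (cx,cy),(w,h),an=cv2.minAreaRect(Q[:,:2].astype(np.float32))
            print(k,'rect',np.round([cx,cy,w,h,an],4),'z',np.round(np.percentile(Q[:,2],[10,50,90]),4))
            dk=(m>0)&(br<np.median(br[m>0])-60)&(cv2.erode(m,np.ones((7,7)))>0)
            D=P[dk]; print(' ring n',len(D), np.round(D.mean(0),4) if len(D) else '', np.argwhere(dk).mean(0)[::-1]+[a,b] if len(D) else '')
        else:
            m=(br>150)
            Q=P[m&(P[...,2]<.3)]
            hi=np.histogram(Q[:,2],bins=np.arange(-.01,.2,.006)); print(k,len(Q),dict((round(float(x),3),int(y)) for x,y in zip(hi[1],hi[0]) if y))
            if k=='rest':
                for lo,hi_ in [(.0,.012),(.012,.026),(.033,.06)]:
                    q=Q[(Q[:,2]>lo)&(Q[:,2]<hi_)]
                    if len(q)>5:
                        (cx,cy),(w,h),an=cv2.minAreaRect(q[:,:2].astype(np.float32)); print('  ',lo,len(q),np.round([cx,cy,w,h,an],4),q.mean(0).round(4))
                q=Q[:, :2];(cx,cy),(w,h),an=cv2.minAreaRect(q.astype(np.float32)); print('  all',np.round([cx,cy,w,h,an],4))
            else:
                for lo,hi_ in [(.05,.068),(.1,.155),(.145,.2)]:
                    q=Q[(Q[:,2]>lo)&(Q[:,2]<hi_)]
                    if len(q)>5:
                        (cx,cy),(w,h),an=cv2.minAreaRect(q[:,:2].astype(np.float32)); print('  ',lo,len(q),np.round([cx,cy,w,h,an],4),q.mean(0).round(4),np.percentile(q[:,2],[50,95]).round(3))
z,im,X=ld('top')
for nm,(u,v) in dict(bowl=(228,114),bottle=(352,142),art=(125,135),black=(215,281),orange=(309,297)).items(): print(nm,X[v,u].round(3))
A=cv2.resize(z['im'][155:260,120:365][:,:,::-1],None,fx=3.2,fy=3.2,interpolation=cv2.INTER_CUBIC)
s=np.load('scene.npz')['im'][...,::-1]
B=cv2.resize(s[190:275,115:310],None,fx=784/195,fy=784/195,interpolation=cv2.INTER_CUBIC)[:260]
cv2.imwrite('pics/c1.png',np.vstack([A[:,:784],B]))
```

```text
top table z [-0.003  -0.0006  0.0017]
slab rect [ 0.4631 -0.1634  0.1018  0.2086 26.6637] z [0.0089 0.0115 0.0137]
 ring n 30 [ 0.5185 -0.2222  0.0113] [330.8        217.03333333]
rest 1751 {-0.01: 9, -0.004: 277, 0.002: 1193, 0.008: 90, 0.014: 59, 0.02: 12, 0.026: 1, 0.032: 7, 0.038: 13, 0.044: 84, 0.05: 6}
   0.0 1392 [5.80900e-01 4.10000e-03 8.77000e-02 1.28900e-01 8.97013e+01] [0.5791 0.0039 0.005 ]
   0.012 75 [5.70500e-01 4.40000e-03 6.95000e-02 8.97000e-02 8.83036e+01] [0.5419 0.0048 0.018 ]
   0.033 108 [6.18800e-01 4.20000e-03 5.83000e-02 9.50000e-03 8.86737e+01] [0.6182 0.0042 0.0461]
  all [5.8120e-01 4.1000e-03 8.8500e-02 1.2920e-01 8.9228e+01]
probe 776 {-0.01: 6, -0.004: 101, 0.002: 14, 0.008: 12, 0.014: 16, 0.02: 14, 0.026: 15, 0.032: 17, 0.038: 17, 0.044: 20, 0.05: 27, 0.056: 300, 0.062: 34, 0.068: 7, 0.074: 7, 0.08: 9, 0.086: 11, 0.092: 7, 0.098: 4, 0.104: 5, 0.11: 8, 0.116: 19, 0.122: 76, 0.128: 30}
   0.05 361 [5.29200e-01 2.35500e-01 5.54000e-02 5.39000e-02 8.79284e+01] [0.5277 0.2299 0.0591] [0.059 0.064]
   0.1 140 [0.5291 0.2354 0.0237 0.0245 0.1847] [0.5284 0.
[... 589 characters left out ...]
03 8.94297e+01] [0.6211 0.0058 0.046 ]
  all [5.76100e-01 1.84000e-02 1.66900e-01 1.76200e-01 5.90497e+01]
probe 2068 {-0.004: 875, 0.002: 142, 0.008: 54, 0.014: 55, 0.02: 56, 0.026: 54, 0.032: 55, 0.038: 59, 0.044: 57, 0.05: 57, 0.056: 216, 0.062: 53, 0.068: 25, 0.074: 28, 0.08: 24, 0.086: 31, 0.092: 26, 0.098: 30, 0.104: 29, 0.11: 28, 0.116: 32, 0.122: 50, 0.128: 32}
   0.05 326 [5.30000e-01 2.40000e-01 5.63000e-02 5.43000e-02 8.84925e+01] [0.5369 0.2311 0.0595] [0.06  0.066]
   0.1 190 [0.5297 0.2382 0.0252 0.0242 0.6805] [0.5335 0.2351 0.1181] [0.12 0.13]
bowl [0.778 0.042 0.004]
bottle [ 0.689 -0.256  0.093]
art [0.687 0.263 0.125]
black [0.354 0.06  0.006]
orange [ 0.322 -0.171  0.007]
```

View pics/c1.png

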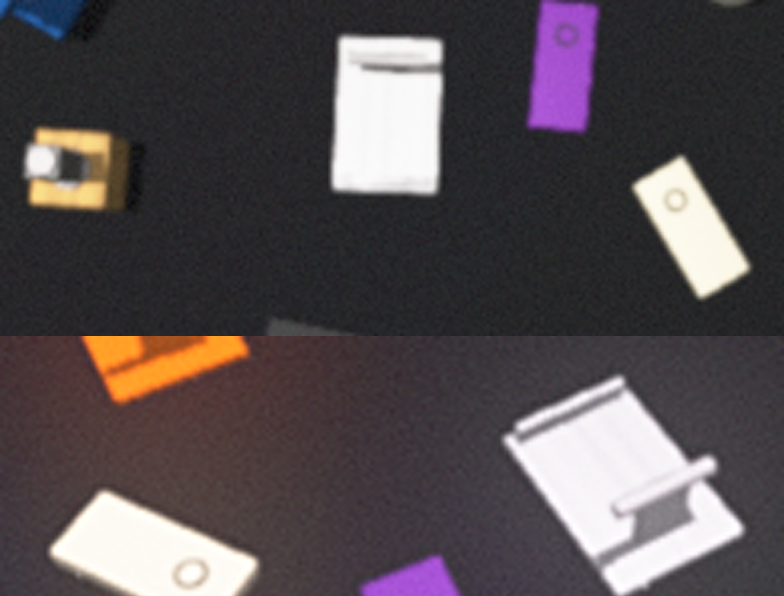

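The crop confirms it: the slab's ringed end points up and left in the top view (yaw about +30°). The rest has its lip nearest the robot, its bar away from the robot, and its yaw near 0. Next I'll refine the slab pose and plan the first move.

```bash
cat >> h.py <<'E'
def slabfit(p,im,X,box,thr=300,zlo=.006,zhi=.02):
    a,b,c,e=box; I=im[b:e,a:c].astype(int); P=X[b:e,a:c]
    m=((I.sum(2)>thr)).astype(np.uint8); m=cv2.morphologyEx(m,cv2.MORPH_CLOSE,np.ones((7,7)))
    n,l,st,_=cv2.connectedComponentsWithStats(m); k=1+np.argmax(st[1:,4]); m=(l==k).astype(np.uint8)
    Q=P[(m>0)&(P[...,2]>zlo)&(P[...,2]<zhi)]
    r=cv2.minAreaRect(Q[:,:2].astype(np.float32))
    mid=(m>0)&(cv2.erode(m,np.ones((7,7)))>0)&(I.sum(2)<np.median(I.sum(2)[m>0])-60)
    return np.array(r[0]),r[1],r[2],np.median(Q[:,2]),(P[mid].mean(0) if mid.any() else None)
def pose(xyz,yaw,tilt=0):
    "TCP pose with tool y ~ -(yaw'd y) ; tilt about yaw'd y: tool z leans to +x"
    x=np.array([np.cos(yaw),np.sin(yaw),0]);z=np.array([0,0,1.])
    n=z*np.cos(tilt)-x*np.sin(tilt); xx=x*np.cos(tilt)+z*np.sin(tilt)
    M=np.stack([xx,-np.cross(n,xx),-n],1)
    return np.array(xyz)-0.167*(-n),R.from_matrix(M)   # xyz = grasp point
def step(T,s=None):
    s=s or read_state(); R0=R.from_rotvec(s['orientation'])
    return (R0.inv().apply(T[0]-np.array(s['tool_pos']))*1000).round(1),(R0.inv()*T[1]).as_rotvec().round(4)
E
python3 - <<'E'
from h import *
for n,b in dict(top=(305,195,368,260),scene=(115,218,195,275)).items():
    z=np.load(n+'.npz');X=cloud(z,z['d']);print(n,[np.round(v,4) for v in slabfit(z,z['im'],X,b)])
z=np.load('wrist.npz'); s=read_state()
Rc=R.from_rotvec(z['rvec']); cpos=-Rc.inv().apply(z['tvec']); R0=R.from_rotvec(s['orientation'])
print('cam in tool',R0.inv().apply(cpos-s['tool_pos']).round(3),'axes',(R0.inv()*Rc.inv()).as_matrix().round(2))
E
```

```text
top [array([ 0.4986, -0.2334]), array([0.1002, 0.0449]), np.float64(31.797), np.float64(0.0115), array([ 0.5185, -0.2222,  0.0113])]
scene [array([ 0.4995, -0.2312]), array([0.1028, 0.0461]), np.float64(31.8626), np.float64(0.012), array([ 0.5199, -0.218 ,  0.0125])]
cam in tool [0.068 0.001 0.02 ] axes [[-0.   -0.97 -0.25]
 [ 1.   -0.   -0.  ]
 [ 0.   -0.25  0.97]]
```

Run:
```python
from h import *
print(step(pose([.499,-.232,.14],.555)))
```

```text
(array([ 378.6, -200.4,   97.2]), array([-0.0014, -0.0002, -0.1782]))
```

>>> servo_tool(
  increments=[
    {"slide":[38,-20,10],"dr":[0,0,-0.018],"jaw":0.2},
    {"slide":[80,-42,20],"dr":[0,0,-0.036],"jaw":0.25},
    {"slide":[122,-65,31],"dr":[0,0,-0.06],"jaw":0.25},
    {"slide":[164,-87,42],"dr":[0,0,-0.08],"jaw":0.25},
    {"slide":[206,-109,53],"dr":[0,0,-0.1],"jaw":0.25},
    {"slide":[248,-131,64],"dr":[0,0,-0.12],"jaw":0.25},
    {"slide":[290,-153,75],"dr":[0,0,-0.14],"jaw":0.25},
    {"slide":[332,-175,86],"dr":[0,0,-0.16],"jaw":0.25},
    {"slide":[365,-193,94],"dr":[-0.001,0,-0.172],"jaw":0.25},
    {"slide":[378.6,-200.4,97.2],"dr":[-0.0014,0,-0.178],"jaw":0.25},
    {"slide":[378.6,-200.4,97.2],"dr":[-0.0014,0,-0.178],"jaw":0.25},
    {"slide":[378.6,-200.4,97.2],"dr":[-0.0014,0,-0.178],"jaw":0.25},
    {"slide":[378.6,-200.4,97.2],"dr":[-0.0014,0,-0.178],"jaw":0.25},
  ],
)

```text
t: 1.45
tool_pos: [0.4985, -0.2335, 0.308]
orientation: [3.02, 0.857, 0.0]
force: [0.3, 0.3, -0.1]
opening: 0.0699
gripper_force: 0.0
```

Run:
```python
from h import *
s=read_state();print(s['tool_pos'],s['orientation'],s['opening'],s['q'],s['t'],s['dq'])
p,im,d=grab('wrist');X=cloud(p,d);np.savez('w2',im=im,d=d,**p);save('w2',im)
print(project(p,[[.499,-.232,.012],[.519,-.219,.012]]))
m=(im.astype(int).min(2)>130)&(X[...,2]>.006)&(X[...,2]<.02)&(np.hypot(X[...,0]-.499,X[...,1]+.232)<.065)
r=cv2.minAreaRect(X[m][:,:2].astype(np.float32));print(r,np.median(X[m][:,2]))
```

```text
[ 0.49851878 -0.23352125  0.30796617] [3.02008556e+00 8.57486694e-01 4.23326703e-04] 0.06989139464555086 [-5.30767798e-01  6.33835798e-02  1.73931032e+00 -1.31631994e-03
  1.33717065e+00  4.87037438e-01] 1.45 [-0.0074091  -0.00350992 -0.00026744  0.00144006 -0.00084031  0.0015713 ]
[[254.17490747 185.16069244]
 [253.55858806 161.51707356]]
((0.49952462315559387, -0.233530193567276), (0.09968139976263046, 0.04402095079421997), 31.82284164428711) 0.011544031680781676
```

View pics/w2.png

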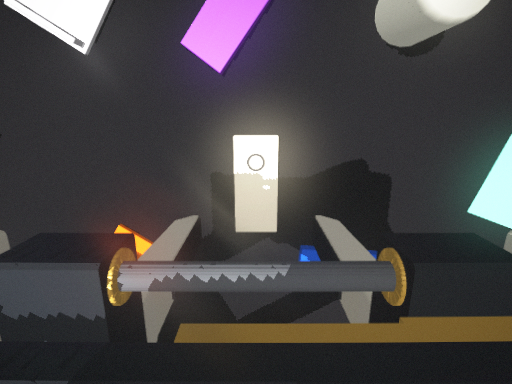

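The wrist view shows the slab at (256,185), square to the fingers, with its ring at (256,162). I'll descend and grip.

>>> servo_tool(
  increments=[
    {"slide":[1,0,25],"dr":[0,0,0],"jaw":0.25},
    {"slide":[1,0,60],"dr":[0,0,0],"jaw":0.25},
    {"slide":[1,0,90],"dr":[0,0,0],"jaw":0.25},
    {"slide":[1,0,110],"dr":[0,0,0],"jaw":0.25},
    {"slide":[1,0,118.5],"dr":[0,0,0],"jaw":0.25},
    {"slide":[1,0,118.5],"dr":[0,0,0],"jaw":0.25},
    {"slide":[1,0,118.5],"dr":[0,0,0],"jaw":0.25},
    {"slide":[1,0,118.5],"dr":[0,0,0],"jaw":0.6},
    {"slide":[1,0,118.5],"dr":[0,0,0],"jaw":0.7},
    {"slide":[1,0,118.5],"dr":[0,0,0],"jaw":0.7},
    {"slide":[1,0,118.5],"dr":[0,0,0],"jaw":0.7},
    {"slide":[1,0,118.5],"dr":[0,0,0],"jaw":0.7},
  ],
  force=25,
)

```text
t: 2.7
tool_pos: [0.5002, -0.2319, 0.1895]
orientation: [3.02, 0.86, 0.001]
force: [-1.5, 0.5, 4.4]
opening: 0.0436
gripper_force: 25.0
```

Run:
```python
from h import *
n=np.array([-.5,0,.866]);x=np.array([.866,0,.5])
c=np.array([.584,.0055,.0362])+n*.0165+.0014*x
print(c)
s=read_state(); s=dict(s); 
print(step(pose(c+[0,0,.09],-.015,.5236),s))
s['tool_pos']=np.array(s['tool_pos'])+[0,0,.1]
```

```text
[0.5769624 0.0055    0.051189 ]
(array([ 120. , -206.2,  -96.7]), array([-0.1473,  0.5085,  0.5572]))
```

>>> servo_tool(
  increments=[
    {"slide":[0,0,-20],"dr":[0,0,0],"jaw":0.7},
    {"slide":[0,0,-55],"dr":[0,0,0],"jaw":0.7},
    {"slide":[5,-10,-85],"dr":[0,0,0],"jaw":0.7},
    {"slide":[15,-28,-100],"dr":[-0.018,0.064,0.07],"jaw":0.7},
    {"slide":[30,-52,-100],"dr":[-0.036,0.127,0.139],"jaw":0.7},
    {"slide":[45,-78,-99],"dr":[-0.055,0.19,0.209],"jaw":0.7},
    {"slide":[60,-104,-98],"dr":[-0.073,0.254,0.279],"jaw":0.7},
    {"slide":[75,-130,-97],"dr":[-0.092,0.318,0.348],"jaw":0.7},
    {"slide":[90,-155,-97],"dr":[-0.11,0.381,0.418],"jaw":0.7},
    {"slide":[105,-180,-97],"dr":[-0.129,0.445,0.488],"jaw":0.7},
    {"slide":[115,-198,-97],"dr":[-0.14,0.483,0.529],"jaw":0.7},
    {"slide":[120,-206,-96.7],"dr":[-0.1473,0.5085,0.5572],"jaw":0.7},
    {"slide":[120,-206,-96.7],"dr":[-0.1473,0.5085,0.5572],"jaw":0.7},
    {"slide":[120,-206,-96.7],"dr":[-0.1473,0.5085,0.5572],"jaw":0.7},
    {"slide":[120,-206,-96.7],"dr":[-0.1473,0.5085,0.5572],"jaw":0.7},
  ],
)

```text
t: 4.2
tool_pos: [0.4935, 0.006, 0.2854]
orientation: [3.031, -0.023, 0.81]
force: [-0.2, -0.7, -0.8]
opening: 0.0439
gripper_force: 25.0
```

Run:
```python
from h import *
s=read_state();print(s['tool_pos'],s['orientation'],s['opening'],s['gripper_force'],s['q'].__str__(),s['t'],s['force'])
p,im,d=grab('wrist');X=cloud(p,d);np.savez('w3',im=im,d=d,**p)
pt,it,dt=grab('scene');cv2.imwrite('pics/w3.png',np.hstack([im[:,:,::-1][:, :400],it[100:300,180:380,::-1].repeat(2,0).repeat(2,1)[:384]]))
n=np.array([-.5,0,.866]);x=np.array([.866,0,.5])
c=np.array([.584,.0055,.0362])+n*.0165+.0014*x
print(step(pose(c+[0,0,.006],-.015,.5236),s),step(pose(c,-.015,.5236),s))
Z=X[...,2];k=(X[...,0]>.45)&(X[...,0]<.7)&(abs(X[...,1])<.09)
for a,b in [(.003,.01),(.013,.025),(.035,.049)]:
    q=X[k&(Z>a)&(Z<b)]; print(a,len(q), np.percentile(q,[2,50,98],axis=0).round(3).tolist() if len(q) else '')
```

```text
[0.49350308 0.00599726 0.28543576] [ 3.03133222 -0.022747    0.80995811] 0.04392138693299059 24.999260008335114 [-0.11031208 -0.32593043  2.18517471  0.06876665  0.7633058   1.43841598] 4.2 [-0.22100195 -0.72490818 -0.76710271]
(array([-41.7,  -0.8,  72.5]), array([-0.    ,  0.0014, -0.    ])) (array([-44.7,  -0.8,  77.7]), array([-0.    ,  0.0014, -0.    ]))
0.003 411 [[0.522, -0.034, 0.004], [0.53, 0.012, 0.006], [0.62, 0.044, 0.007]]
0.013 115 [[0.526, -0.029, 0.017], [0.527, 0.008, 0.018], [0.531, 0.04, 0.02]]
0.035 0
```

View pics/w3.png

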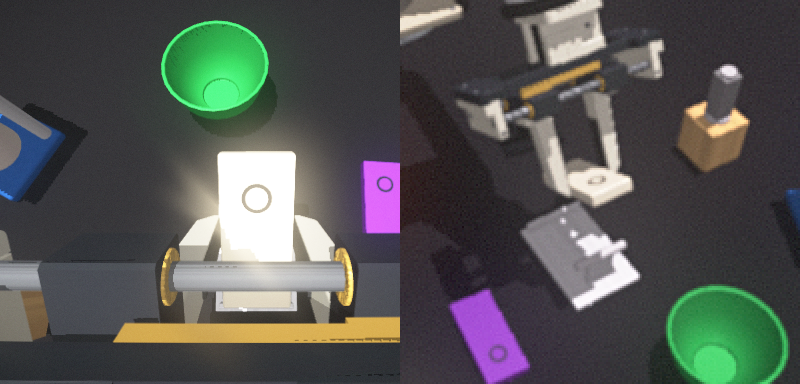

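The slab is held level across at the ringed-end-up tilt, with its ring at (256,198). The wrist view of the lip confirms the seat at about (0.544, 0.0055). I'll lower it.

>>> servo_tool(
  increments=[
    {"slide":[-10,-0.8,17],"dr":[0,0,0],"jaw":0.7},
    {"slide":[-23,-0.8,40],"dr":[0,0,0],"jaw":0.7},
    {"slide":[-33,-0.8,57],"dr":[0,0,0],"jaw":0.7},
    {"slide":[-39.7,-0.8,69],"dr":[0,0,0],"jaw":0.7},
    {"slide":[-41.7,-0.8,72.5],"dr":[0,0,0],"jaw":0.7},
    {"slide":[-42.7,-0.8,74.2],"dr":[0,0,0],"jaw":0.7},
    {"slide":[-43.7,-0.8,76],"dr":[0,0,0],"jaw":0.7},
    {"slide":[-44.3,-0.8,77],"dr":[0,0,0],"jaw":0.7},
    {"slide":[-44.3,-0.8,77],"dr":[0,0,0],"jaw":0.7},
    {"slide":[-44.3,-0.8,77],"dr":[0,0,0],"jaw":0.7},
  ],
)

```text
t: 5.3
tool_pos: [0.4938, 0.0074, 0.1971]
orientation: [3.031, -0.023, 0.813]
force: [0.9, -0.7, -1.1]
opening: 0.0439
gripper_force: 25.0
```

>>> servo_tool(
  increments=[
    {"slide":[-0.5,0,0.9],"dr":[0,0,0],"jaw":0.7},
    {"slide":[-1,0,1.7],"dr":[0,0,0],"jaw":0.7},
    {"slide":[-1,0,1.7],"dr":[0,0,0],"jaw":0.7},
  ],
)

```text
t: 5.6
tool_pos: [0.4939, 0.0074, 0.1956]
orientation: [3.031, -0.023, 0.813]
force: [-10.6, 0.3, 10.2]
opening: 0.044
gripper_force: 25.0
```

>>> servo_tool(
  increments=[
    {"slide":[0.2,0,-0.3],"dr":[0,0,0],"jaw":0.45},
    {"slide":[0.2,0,-0.3],"dr":[0,0,0],"jaw":0.35},
    {"slide":[0.2,0,-0.3],"dr":[0,0,0],"jaw":0.3},
    {"slide":[0.2,0,-0.3],"dr":[0,0,0],"jaw":0.3},
    {"slide":[0.2,0,-0.3],"dr":[0,0,0],"jaw":0.3},
    {"slide":[0,0,-15],"dr":[0,0,0],"jaw":0.3},
    {"slide":[0,0,-40],"dr":[0,0,0],"jaw":0.3},
    {"slide":[0,0,-80],"dr":[0,0,0],"jaw":0.3},
    {"slide":[0,0,-110],"dr":[0,0,0],"jaw":0.3},
    {"slide":[0,0,-120],"dr":[0,0,0],"jaw":0.3},
    {"slide":[0,0,-120],"dr":[0,0,0],"jaw":0.3},
    {"slide":[0,0,-120],"dr":[0,0,0],"jaw":0.3},
  ],
)

```text
t: 6.8
tool_pos: [0.4336, 0.0082, 0.2983]
orientation: [3.031, -0.023, 0.812]
force: [-0.7, -1.2, -0.5]
opening: 0.0646
gripper_force: 0.0
```

```bash
cat >> h.py <<'E'
def slabpose(p,im,d):
    X=cloud(p,d);I=im.astype(int)
    k=(I.min(2)>100)&(abs(X[...,0]-.59)<.06)&(abs(X[...,1]-.005)<.035)&(X[...,2]>.012)&(X[...,2]<.08)&(d>0)
    Q=X[k]
    w=np.ones(len(Q),bool)
    for _ in range(6):
        c=Q[w].mean(0);n=np.linalg.svd(Q[w]-c,full_matrices=False)[2][2];n*=np.sign(n[2])
        w=abs((Q-c)@n)<.003
    P=Q[w]; xx=np.array([n[2],0,-n[0]]);xx/=np.linalg.norm(xx);yy=np.cross(n,xx)
    r=cv2.minAreaRect(np.stack([(P-c)@xx,(P-c)@yy],1).astype(np.float32))
    top=c+xx*r[0][0]+yy*r[0][1]
    print('tilt',np.degrees(np.arccos(n[2])).round(2),'n',n.round(4),'top centre',top.round(4),'size',np.round(r[1],4),'ang',round(r[2],2),'N',len(P))
    return n,xx,yy,top
E
python3 - <<'E'
from h import *
s=read_state();print(s['tool_pos'],s['t'],s['force'])
for nm in ['wrist','scene','top']:
    p,im,d=grab(nm);np.savez('p_'+nm,im=im,d=d,**p)
    try: n,xx,yy,top=slabpose(p,im,d); print(project(p,[top+.024*xx]))
    except Exception as e: print(nm,e)
    if nm=='wrist':a=im[:,:400,::-1]
    if nm=='scene':b=im[100:300,180:380,::-1].repeat(2,0).repeat(2,1)[:384]
cv2.imwrite('pics/w4.png',np.hstack([a,b]))
E
```

```text
[0.43362259 0.00823192 0.29834543] 6.8 [-0.7432749  -1.18134741 -0.47650264]
tilt 30.12 n [-0.5017  0.0085  0.865 ] top centre [0.5819 0.0052 0.0413] size [0.044  0.0997] ang 89.29 N 4170
[[256.1335904 162.774177 ]]
tilt 25.16 n [-0.4084 -0.118   0.9052] top centre [0.5797 0.0067 0.0381] size [0.0625 0.1099] ang 89.62 N 287
[[274.931248   220.47837537]]
tilt 30.21 n [-0.5032  0.0043  0.8642] top centre [0.582  0.0047 0.0409] size [0.042  0.1009] ang 89.47 N 635
[[239.53843857 178.803353  ]]
```

View pics/w4.png

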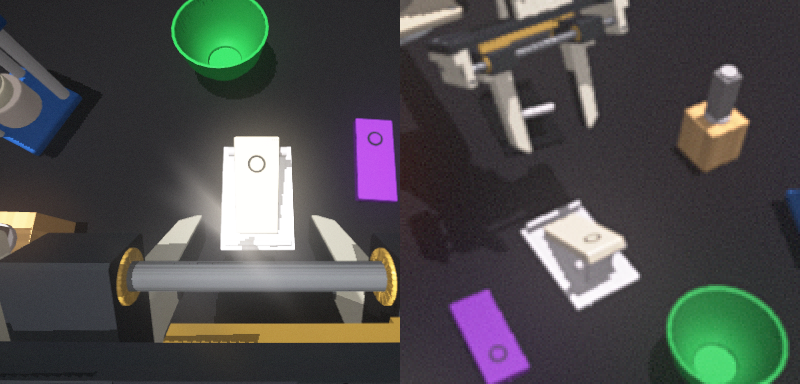

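The slab now leans at 30.1° with its ring at (256,163), matching the projected position, and nothing is touching it. Next is the tester.

Run:
```python
from h import *
print(step(pose([.5295,.237,.21],0)))
```

```text
(array([ 120. , -230.2,  -23.1]), array([ 0.0033, -0.5205, -0.015 ]))
```

>>> servo_tool(
  increments=[
    {"slide":[10,-10,-30],"dr":[0,-0.04,0],"jaw":0.3},
    {"slide":[25,-35,-60],"dr":[0,-0.09,0],"jaw":0.3},
    {"slide":[38,-65,-70],"dr":[0,-0.15,-0.003],"jaw":0.3},
    {"slide":[50,-97,-70],"dr":[0.001,-0.22,-0.006],"jaw":0.3},
    {"slide":[65,-129,-60],"dr":[0.002,-0.3,-0.01],"jaw":0.3},
    {"slide":[80,-161,-50],"dr":[0.003,-0.38,-0.012],"jaw":0.3},
    {"slide":[95,-190,-40],"dr":[0.003,-0.45,-0.015],"jaw":0.3},
    {"slide":[112,-217,-30],"dr":[0.003,-0.5,-0.015],"jaw":0.3},
    {"slide":[120,-230,-23],"dr":[0.0033,-0.5205,-0.015],"jaw":0.3},
    {"slide":[120,-230,-23],"dr":[0.0033,-0.5205,-0.015],"jaw":0.3},
    {"slide":[120,-230,-23],"dr":[0.0033,-0.5205,-0.015],"jaw":0.3},
    {"slide":[120,-230,-23],"dr":[0.0033,-0.5205,-0.015],"jaw":0.3},
  ],
)

```text
t: 8.15
tool_pos: [0.5292, 0.2362, 0.378]
orientation: [3.141, -0.001, 0.003]
force: [-1.1, 0.1, 0.4]
opening: 0.0651
gripper_force: 0.0
```

Run:
```python
from h import *
s=read_state();print(s['tool_pos'],s['orientation'],s['q'],s['t'])
p,im,d=grab('wrist');X=cloud(p,d);np.savez('w5',im=im,d=d,**p);save('w5',im)
k=np.hypot(X[...,0]-.5295,X[...,1]-.237)<.045
for a,b in [(.054,.064),(.118,.127),(.127,.14)]:
    q=X[k&(X[...,2]>a)&(X[...,2]<b)]; 
    if len(q): print(a,len(q),np.round(np.hstack([*map(np.atleast_1d,cv2.minAreaRect(q[:,:2].astype(np.float32)))][0:3]),4),np.median(q,0).round(4))
```

```text
[0.52916286 0.23616898 0.37797263] [ 3.14072234e+00 -5.81824475e-04  3.11620165e-03] [ 3.31793588e-01  8.79506370e-02  1.58266959e+00 -1.47560722e-03
  1.46937963e+00  1.90310864e+00] 8.15
0.054 1513 [5.29800e-01 2.37000e-01 5.40000e-02 5.43000e-02 8.81031e+01] [0.5406 0.2366 0.0596]
0.118 376 [5.30000e-01 2.36900e-01 2.34000e-02 2.39000e-02 8.98469e+01] [0.5363 0.2364 0.1242]
0.127 386 [5.29900e-01 2.37100e-01 1.86000e-02 1.86000e-02 4.91381e+01] [0.5297 0.2372 0.1285]
```

View pics/w5.png

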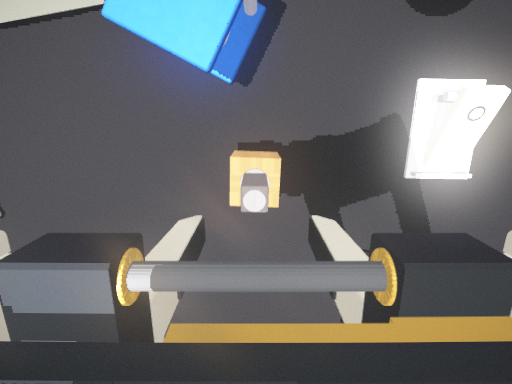

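The tester is at (256,195), square to the fingers, with its axis at (0.530, 0.237) and the grip top at z 0.125, so the grip centre is at 0.095.

>>> servo_tool(
  increments=[
    {"slide":[0.8,-0.8,20],"dr":[0,0,0],"jaw":0.3},
    {"slide":[0.8,-0.8,55],"dr":[0,0,0],"jaw":0.3},
    {"slide":[0.8,-0.8,88],"dr":[0,0,0],"jaw":0.3},
    {"slide":[0.8,-0.8,108],"dr":[0,0,0],"jaw":0.3},
    {"slide":[0.8,-0.8,116],"dr":[0,0,0],"jaw":0.3},
    {"slide":[0.8,-0.8,116],"dr":[0,0,0],"jaw":0.3},
    {"slide":[0.8,-0.8,116],"dr":[0,0,0],"jaw":0.3},
    {"slide":[0.8,-0.8,116],"dr":[0,0,0],"jaw":0.6},
    {"slide":[0.8,-0.8,116],"dr":[0,0,0],"jaw":0.8},
    {"slide":[0.8,-0.8,116],"dr":[0,0,0],"jaw":0.95},
    {"slide":[0.8,-0.8,116],"dr":[0,0,0],"jaw":0.95},
    {"slide":[0.8,-0.8,116],"dr":[0,0,0],"jaw":0.95},
    {"slide":[0.8,-0.8,116],"dr":[0,0,0],"jaw":0.95},
  ],
  force=30,
)

```text
t: 9.5
tool_pos: [0.5306, 0.2376, 0.2626]
orientation: [3.141, 0.0, 0.004]
force: [-0.5, 0.1, 0.6]
opening: 0.0239
gripper_force: 30.0
```

>>> servo_tool(
  increments=[
    {"slide":[0,0,-15],"dr":[0,0,0],"jaw":0.95},
    {"slide":[0,0,-40],"dr":[0,0,0],"jaw":0.95},
    {"slide":[0,0,-75],"dr":[0,0,0],"jaw":0.95},
    {"slide":[0,0,-105],"dr":[0,0,0],"jaw":0.95},
    {"slide":[0,0,-115],"dr":[0,0,0],"jaw":0.95},
    {"slide":[0,0,-115],"dr":[0,0,0],"jaw":0.95},
    {"slide":[0,0,-115],"dr":[0,0,0],"jaw":0.95},
  ],
)

```text
t: 10.2
tool_pos: [0.53, 0.2375, 0.3762]
orientation: [3.141, 0.0, 0.002]
force: [-0.2, 0.0, -1.4]
opening: 0.0235
gripper_force: 30.0
```

Run:
```python
from h import *
s=read_state();print(s['tool_pos'],s['orientation'],s['opening'],s['gripper_force'],s['t'])
z=np.load('p_wrist.npz');n,xx,yy,top=slabpose(z,z['im'],z['d'])
mark=top+.024*xx; print('mark',mark)
tilt=np.arccos(n[2]); 
# grip centre at tool z .1676 (pose assumes .167), tip 84 beyond
for g in (.06,.008,-.005):
    c=mark+n*(.084+g+.0006); print(g,step(pose(c,0,tilt),s))
T=pose(mark+n*.0846,0,tilt)[0]; print(T)
p,im,d=grab('scene'); np.savez('p6',im=im,d=d,**p)
X=cloud(p,d)
k=(np.hypot(X[...,0]-.53,X[...,1]-.237)<.03)&(X[...,2]>.08)&(X[...,2]<.18)
print('lowest',np.percentile(X[k][:,2],[1,5]), X[k][X[k][:,2]<.14].mean(0))
```

```text
[0.53001155 0.23746333 0.37620855] [3.14070146e+00 4.51944870e-05 1.54354365e-03] 0.023523884854019607 29.989131689071655 10.2
tilt 30.12 n [-0.5017  0.0085  0.865 ] top centre [0.5819 0.0052 0.0413] size [0.044  0.0997] ang 89.29 N 4170
mark [0.60268305 0.00523389 0.05329732]
0.06 (array([-83.7, 231. ,  53.5]), array([9.000e-04, 5.247e-01, 3.000e-04]))
0.008 (array([-57.7, 231.4,  98.5]), array([9.000e-04, 5.247e-01, 3.000e-04]))
-0.005 (array([-51.2, 231.5, 109.8]), array([9.000e-04, 5.247e-01, 3.000e-04]))
[0.47643613 0.00595057 0.27092716]
lowest [0.12834378 0.13361322] [0.52961417 0.23759254 0.13266084]
```

>>> servo_tool(
  increments=[
    {"slide":[-5,20,-10],"dr":[0,0.03,0],"jaw":0.95},
    {"slide":[-15,50,-10],"dr":[0,0.09,0],"jaw":0.95},
    {"slide":[-26,80,0],"dr":[0,0.16,0],"jaw":0.95},
    {"slide":[-38,110,10],"dr":[0,0.23,0],"jaw":0.95},
    {"slide":[-50,140,20],"dr":[0,0.3,0],"jaw":0.95},
    {"slide":[-60,170,30],"dr":[0,0.37,0],"jaw":0.95},
    {"slide":[-70,198,41],"dr":[0,0.44,0],"jaw":0.95},
    {"slide":[-79,220,49],"dr":[0.001,0.495,0],"jaw":0.95},
    {"slide":[-83.7,231,53.5],"dr":[0.001,0.5247,0],"jaw":0.95},
    {"slide":[-83.7,231,53.5],"dr":[0.001,0.5247,0],"jaw":0.95},
    {"slide":[-83.7,231,53.5],"dr":[0.001,0.5247,0],"jaw":0.95},
    {"slide":[-83.7,231,53.5],"dr":[0.001,0.5247,0],"jaw":0.95},
  ],
)

```text
t: 11.45
tool_pos: [0.447, 0.0071, 0.3238]
orientation: [-3.033, -0.001, -0.816]
force: [-0.6, 0.1, -1.8]
opening: 0.0241
gripper_force: 30.0
```

Run:
```python
from h import *
s=read_state();print(s['tool_pos'],s['orientation'],s['opening'],s['t'],s['force'])
z=np.load('p_wrist.npz');n,xx,yy,top=slabpose(z,z['im'],z['d'])
mark=top+.024*xx;tilt=np.arccos(n[2])
for g in (.008,.003,0,-.005):
    print(g,step(pose(mark+n*(.0846+g),0,tilt),s))
Rt=R.from_rotvec(s['orientation']); tip=s['tool_pos']+Rt.apply([-.0003,0,.2516]);print('tip',tip,'gap along n',(tip-mark)@n)
p,im,d=grab('wrist');save('w7',im);np.savez('w7',im=im,d=d,**p);print(project(p,[mark,tip]))
p,i2,d=grab('scene');a=i2[160:260,220:340,::-1].repeat(3,0).repeat(3,1)
print(project(p,[mark,tip]))
b=im[60:260,150:360,::-1].repeat(2,0).repeat(2,1)
b=b[:300]; cv2.imwrite('pics/c7.png',np.hstack([a,b]))
```

```text
[0.44700219 0.00710557 0.32377407] [-3.03254121e+00 -7.91912170e-04 -8.16346746e-01] 0.024087078915050804 11.45 [-0.5937283   0.06077304 -1.84698127]
tilt 30.12 n [-0.5017  0.0085  0.865 ] top centre [0.5819 0.0052 0.0413] size [0.044  0.0997] ang 89.29 N 4170
0.008 (array([-1.1,  1.1, 52.5]), array([-0.0012, -0.0002,  0.0002]))
0.003 (array([-1.1,  1.2, 57.5]), array([-0.0012, -0.0002,  0.0002]))
0 (array([-1.1,  1.2, 60.5]), array([-0.0012, -0.0002,  0.0002]))
-0.005 (array([-1.1,  1.3, 65.5]), array([-0.0012, -0.0002,  0.0002]))
tip [0.5730489  0.00740439 0.1060247 ] gap along n 0.06049500932962914
[[257.78956587 184.00630825]
 [255.51735118 199.521718  ]]
[[274.79902501 219.55105326]
 [269.07512181 193.15872632]]
```

View pics/c7.png

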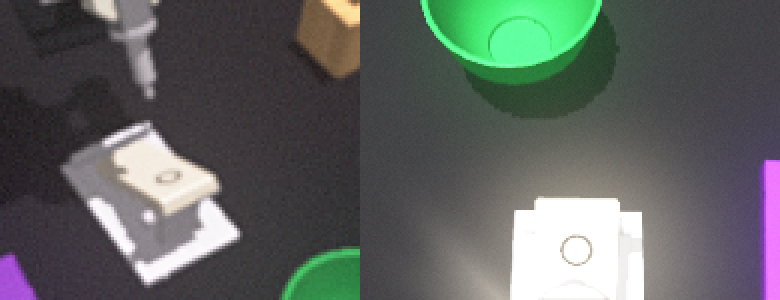

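The scene crop shows the tip at about (270,192) and the ring at (276,219). The wrist crop shows the ring at (258.5,185). All three are within about 1.5 px of the projections, so I'll approach along the tester's axis.

>>> servo_tool(
  increments=[
    {"slide":[-1.1,1.8,8],"dr":[0,0,0],"jaw":0.95},
    {"slide":[-1.1,1.8,22],"dr":[0,0,0],"jaw":0.95},
    {"slide":[-1.1,1.8,36],"dr":[0,0,0],"jaw":0.95},
    {"slide":[-1.1,1.8,47],"dr":[0,0,0],"jaw":0.95},
    {"slide":[-1.1,1.8,54],"dr":[0,0,0],"jaw":0.95},
    {"slide":[-1.1,1.8,57],"dr":[0,0,0],"jaw":0.95},
    {"slide":[-1.1,1.8,57],"dr":[0,0,0],"jaw":0.95},
    {"slide":[-1.1,1.8,57],"dr":[0,0,0],"jaw":0.95},
    {"slide":[-1.1,1.8,57],"dr":[0,0,0],"jaw":0.95},
  ],
)

```text
t: 12.45
tool_pos: [0.4747, 0.0048, 0.2747]
orientation: [-3.032, -0.0, -0.82]
force: [1.0, -0.4, -0.5]
opening: 0.0237
gripper_force: 30.0
```

```bash
cat > g.py <<'E'
from h import *
F=[]
for _ in range(4): read_camera('top'); s=read_state(); F.append(s['force'])
z=np.load('p_wrist.npz');n,xx,yy,top=slabpose(z,z['im'],z['d'])
mark=top+.024*xx
Rt=R.from_rotvec(s['orientation']); tip=s['tool_pos']+Rt.apply([-.0003,0,.2516]);e=tip-mark
print('err x,y,gap mm',(1000*np.array([e@xx,e@yy,e@n])).round(2),'F.n',(np.array(F)@n).round(2),'Fz',Rt.apply([0,0,1]).round(3),s['t'])
E
python3 g.py
```

```text
tilt 30.12 n [-0.5017  0.0085  0.865 ] top centre [0.5819 0.0052 0.0413] size [0.044  0.0997] ang 89.29 N 4170
err x,y,gap mm [ 0.43 -0.34  4.03] F.n [-0.43 -2.12 -0.27 -1.  ] Fz [ 0.504  0.001 -0.864] 12.65
```

>>> servo_tool(
  increments=[
    {"slide":[0,0,1.5],"dr":[0,0,0],"jaw":0.95},
    {"slide":[0,0,3],"dr":[0,0,0],"jaw":0.95},
    {"slide":[0,0,4.5],"dr":[0,0,0],"jaw":0.95},
    {"slide":[0,0,6],"dr":[0,0,0],"jaw":0.95},
    {"slide":[0,0,7.5],"dr":[0,0,0],"jaw":0.95},
    {"slide":[0,0,9],"dr":[0,0,0],"jaw":0.95},
    {"slide":[0,0,9],"dr":[0,0,0],"jaw":0.95},
    {"slide":[0,0,9],"dr":[0,0,0],"jaw":0.95},
    {"slide":[0,0,9],"dr":[0,0,0],"jaw":0.95},
  ],
)

```text
t: 13.55
tool_pos: [0.4791, 0.0048, 0.2664]
orientation: [-3.032, -0.0, -0.819]
force: [-2.1, -0.2, 0.9]
opening: 0.0235
gripper_force: 30.0
```

```bash
sed -i 's/range(4)/range(16)/' g.py; python3 g.py
python3 - <<'E'
from h import *
p,i2,d=grab('scene');cv2.imwrite('pics/c8.png',cv2.resize(i2[170:250,230:330,::-1],None,fx=6,fy=6,interpolation=cv2.INTER_CUBIC))
p,i,d=grab('wrist');z=dict(np.load('p_wrist.npz'));slabpose(p,i,d)
E
```

```text
tilt 30.12 n [-0.5017  0.0085  0.865 ] top centre [0.5819 0.0052 0.0413] size [0.044  0.0997] ang 89.29 N 4170
err x,y,gap mm [ 0.14 -0.22 -5.26] F.n [2.38 1.7  2.02 1.34 1.64 1.94 1.49 1.23 2.02 1.83 2.41 2.08 1.78 2.82
 1.14 2.38] Fz [ 0.503  0.001 -0.864] 14.35
tilt 29.8 n [-0.4969  0.0071  0.8678] top centre [0.609  0.0049 0.0569] size [0.0375 0.0438] ang 0.17 N 1836
```

View pics/c8.png

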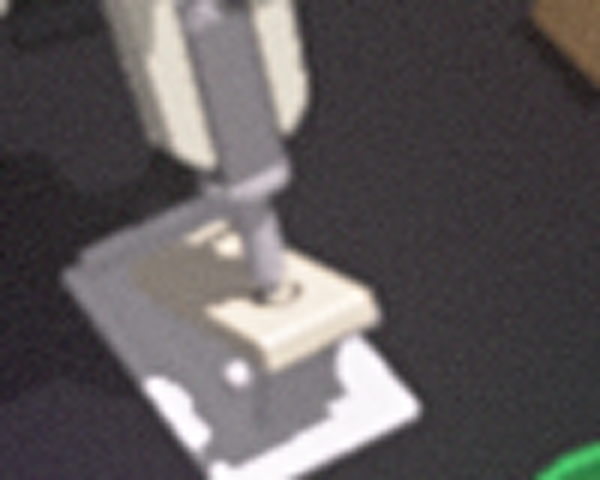

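The tip is in the ring at about (270,290) in the crop. The spring force of about 2.8 N and the geometry both put the plunger 5.3 to 5.8 mm in, with the slab still at about 30°. I'm handing the job in.

```bash
python3 -c "
from plant import close_job
print(close_job())"
```

```text
the job is handed in; nothing more can be done
None
```

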